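# Free the rusted bolt of the nail chest

## Robot

A 7-joint arm with a two-finger parallel gripper is mounted at the origin on a cart in front of the work surface, level with it; the furniture and walls round the work are solid. World frame = base frame: x ahead of the robot, y to its left, z up, the work surface at z = 0. Lengths are in m, angles in rad, forces in N, time in s.
With the tool pointing down it reaches from about 0.425 to 0.875 m from the base axis. Payload 9.9 kg.
Tool frame: the origin (TCP) lies between the finger pads; the fingertips stand ahead of it and the grasp point (between the pads) lies 6 mm ahead of it (robot.tip_reach is the z of the fingertips in the tool frame, in m); z points along the fingers, y is the line along which they close (so a half turn about z gives the same grasp; the last joint's range is limited). The gripper opens to 85 mm and grips with 20 to 120 N. Pads are 22 mm wide; open, the fingers measure 114 mm over their backs; the gripper's body (76 mm by 85 mm) begins 54 mm behind the grasp point. The pads swing forward as they close: fully open they stand 13 mm farther back than shut.
Start: joints at [-1.352, 0.576, 0.025, 1.437, -0.015, 1.129, -0.057], TCP at [0.201, 0.644, 0.256] pointing down, gripper open.
Joint ranges: [-2.76, 2.76], [-0.34, 2.15], [-1.52, 1.57], [0.19, 2.46], [-1.09, 4.23], [0.17, 1.99], [-2.82, 2.82]. Speed limits (rad/s): [2.22, 2.22, 3.01, 3.01, 3.14, 3.14, 3.14].

## Interface

Orientations are given as a rotation vector (axis times angle).
In Python, from rig import robot gives the robot as it stands.
- The arm moves only by the shell command python3 jog.py FILE [FORCE], which reads ROWS from the file FILE. ROWS is 1 to 8 rows, parted by a bar, with the numbers parted by commas; each row has 7 numbers: dx, dy, dz in m, then a rotation vector rx, ry, rz in rad, then the finger opening in m; each row shifts and turns the commanded pose from where the row before left it, along the tool's axes as they then stand; what a row does not reach is not made up. A row lasts 1/8 s, in which the tool goes at most 0.0625 m and 0.188 rad, less where a joint would pass 70% of its speed; a pose out of reach is approached as far as the arm can. The fingers move at their own pace and stop on an object; FORCE is the grip in N (left out, the last holds). Time passes only in rows, so rows that do not move let the fingers close. It prints the time, the measured TCP pose, the force, the opening and the grip force at its end. Input that does not fit is refused with a message, and nothing moves.
- robot.state(): the state, without advancing time (a new reading comes with each control period).
- robot.snapshot(name): name is "scene" or "top"; returns a dict with "color" (384x512x3 uint8, blue, green, red), "fx", "fy", "cx", "cy" (pixels), "pose" (4x4, takes a point from camera to world coordinates). Camera axes: x right, y down, z forward; pixel columns grow to the right and rows downward; lengths in m; the calibration is good to about 2 mm. A picture is of the moment at which its call begins. There is no depth.
- robot.finish_job(): hands the job in; it is judged then, once.
The state is a dict: "time_s": time; "joint_positions": joint angles; "joint_velocities": joint speeds; "tau": joint torques, N m; "tcp_pos": TCP position; "eef_rot": TCP orientation; "contact_force": force on the tool from outside, world axes, zero at the start; "ft_torque": the same for the moment, N m; "gripper_width": finger opening in m; "grasp_force": force on a finger pad.
Only numpy, scipy, OpenCV 4.12 (cv2) and the standard library are available. Lean on these libraries where they do the work, as an engineer would, in place of code of your own. Each camera call takes 0.05 s, during which the arm holds its last target. There are 200 camera calls.

## Task

The slide bolt on the nail chest has rusted stiff. Work it free with short back-and-forth strokes of its upright handle, feeling for the stops so that the handle is not bent, draw it fully back, then pull the cover fully open so that the nails can be reached, and let go. Leave the other things on the bench alone.

Things in the scene. Friction and masses are not known exactly. Their poses are not given: they have to be found in the camera images.
- nail_chest: wooden chest, 170 (x) x 300 (y) x 75 mm, fixed to the bench. Origin: centre of its underside. Its own -x side is the front and looks roughly towards the robot. The half at -y is a solid deck that carries an iron lock case (62 x 100 mm, its top 102 mm above the bench); the half at +y is a well with a tray of nails under a sliding steel cover.
- bolt_grip (a point): centre of the bolt's upright handle block, 139 mm above the bench: 14 mm thick along the chest's y, 34 mm wide along its x, 38 mm tall (120 to 158 mm above the bench). Axes as the chest's. It sticks up through the slot of the lock case and moves along the chest's y; best gripped by its 14 mm thickness (fingers closing along y).
- bolt (a joint): how far the bolt is drawn to the chest's -y, m: 0 locked, 0.058 fully back; starts near 0.011. It moves at 4 to 10 N until a hard stop at 0.018 to 0.026; more force is useless. Pushed back to its stop (0.001 to 0.005), some rust breaks and the next opening stroke goes about 2 mm further. Go right up to each stop (15 to 20 N). After 2 to 4 stopped openings (unknown) it runs freely, under 6 N.
- bolt_handle (a joint): bending of the handle's springy stem along the bolt, m: 0 = straight, + = pulled in the opening direction; 4 N per mm. Beyond 0.008 either way (32 N) it is bent for good and the job has failed. The handle's position is the sum of this and the bolt's.
- cover_grip (a point): centre of the wooden pull block on the cover, 14 mm thick along the chest's x, 44 mm long along the chest's y; it spans 83 to 123 mm above the bench, this point is 108 mm above the bench. Axes as the chest's.
- cover (a joint): how far the cover is pulled open, m: 0 = shut, 0.11 = fully open. It slides towards the chest's -x (towards the robot) and takes about 4 N once the bolt is drawn. Until the bolt is drawn beyond 0.03 its nose holds the cover.
- sand_block: bystander: loose wood sanding block 46 x 92 x 32 mm beside the deck end of the chest. Origin: centre of its underside.
- polish_tin: bystander: loose round tin, 70 mm across and 24 mm tall, beside the well end of the chest. Origin: centre of its underside.
- whetstone: bystander: loose grey stone 50 x 140 x 22 mm at the right of the bench. Origin: centre of its underside.

How it is judged:
By the outcome, as a careful person would: the job done as asked, in the order asked, and still so for the second after the job is handed in, with the robot touching nothing.
It also fails if it takes over 72 s, if anything falls off the work surface, if the arm or the gripper's body presses on something with over 40 N, if the wrist force passes 120 N, or if a joint passes its speed limit or range.

## Working session

There is one attempt and no reset: what is moved stays moved. The work goes in short steps, Python scripts to look and compute and a shell command to move; the robot and the scene stay as the last step left them, time stands still between calls to the robot, and variables do not carry over. Pictures are saved under pics/ and viewed, at most 10 in all, crops included, and the job is handed in when it is done.

```bash
ls; mkdir -p pics; python3 - <<'E'
from rig import robot
import cv2,numpy as np
for n in("scene","top"):
    s=robot.snapshot(n); cv2.imwrite(f"pics/{n}0.png",cv2.resize(s["color"],(800,600),interpolation=cv2.INTER_CUBIC)); cv2.imwrite(f"pics/{n}_raw.png",s["color"])
    print(n,s["fx"],s["fy"],s["cx"],s["cy"],np.round(s["pose"],4).tolist())
print(robot.state(),robot.tip_reach)
E
```

```text
jog.py
pics
rig.py
scene 346.66457392589507 346.66457392589507 249.81852354620864 191.73415572306217 [[0.753, -0.4519, 0.4783, 0.1071], [-0.6578, -0.5333, 0.5318, -0.4476], [0.0148, -0.7151, -0.6989, 0.743], [0.0, 0.0, 0.0, 1.0]]
top 403.03583821437775 403.03583821437775 254.70091534491928 195.01951634206048 [[-0.0276, -0.9937, 0.1088, 0.4381], [-0.9996, 0.0275, -0.0032, 0.0704], [0.0002, -0.1089, -0.9941, 1.1631], [0.0, 0.0, 0.0, 1.0]]
{'time_s': 0.1, 'joint_positions': array([-1.35180498,  0.57643744,  0.02485635,  1.43780835, -0.01500561,
        1.12901018, -0.05648438]), 'joint_velocities': array([ 0.00055268, -0.00097817,  0.00161389, -0.00239597,  0.00093717,
       -0.0009509 ,  0.00055102]), 'tau': array([ 7.39211391e-03, -7.67307544e+01,  2.25830778e+00, -2.86602581e+01,
        1.58733217e-02,  8.75141937e-03, -9.93569813e-06]), 'tcp_pos': array([0.20116095, 0.64394681, 0.25554172]), 'eef_rot': array([-4.73726548e-01, -3.10551901e+00,  2.31069651e-03]), 'contact_force': array([ 0.22611731, -0.53386248, -0.75721552]), 'ft_torque': array([-0.02192437, -0.00674484, -0.02383732]), 'grasp_force': 0.0, 'gripper_width': 0.08526674589053174} 0.025
```

View pics/scene0.png

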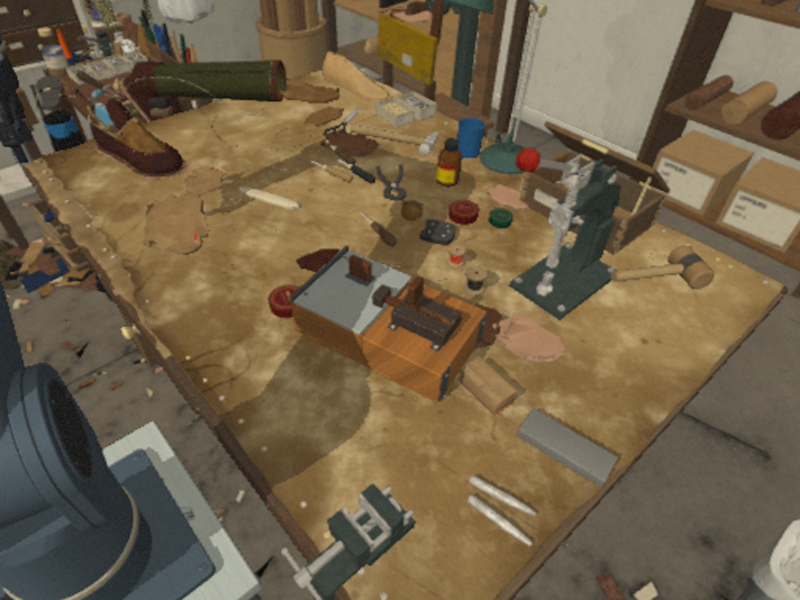

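View pics/top0.png

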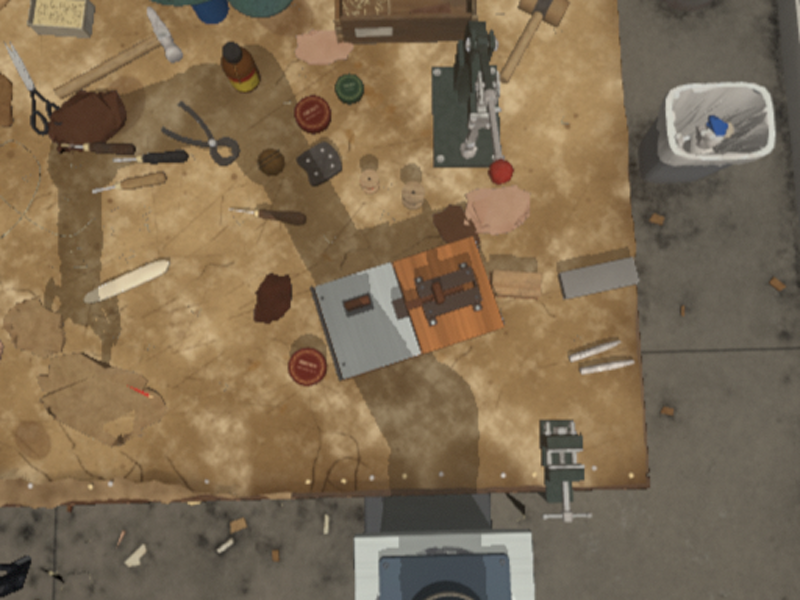

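The scene view shows the chest at about (390,320) and the top view at about (408,308). The handle is near (412,290) and (437,292), and the pull block near (360,267) and (357,303). I'll enlarge both to read these more closely.

```bash
python3 - <<'E'
import cv2
for n,(u,v) in {"scene":(182,152),"top":(194,148)}.items():
    im=cv2.imread(f"pics/{n}_raw.png")[v:v+108,u:u+144]
    im=cv2.resize(im,None,fx=5.5,fy=5.5,interpolation=cv2.INTER_CUBIC)
    for k in range(0,144,20): cv2.putText(im,str(u+k),(int(k*5.5),10),0,.4,(255,255,255),1); cv2.line(im,(int(k*5.5),12),(int(k*5.5),20),(255,255,255),1)
    for k in range(0,108,20): cv2.putText(im,str(v+k),(0,int(k*5.5)+4),0,.4,(255,255,255),1)
    cv2.imwrite(f"pics/{n}_crop.png",im)
E
```

```text
(no output)
```

View pics/scene_crop.png

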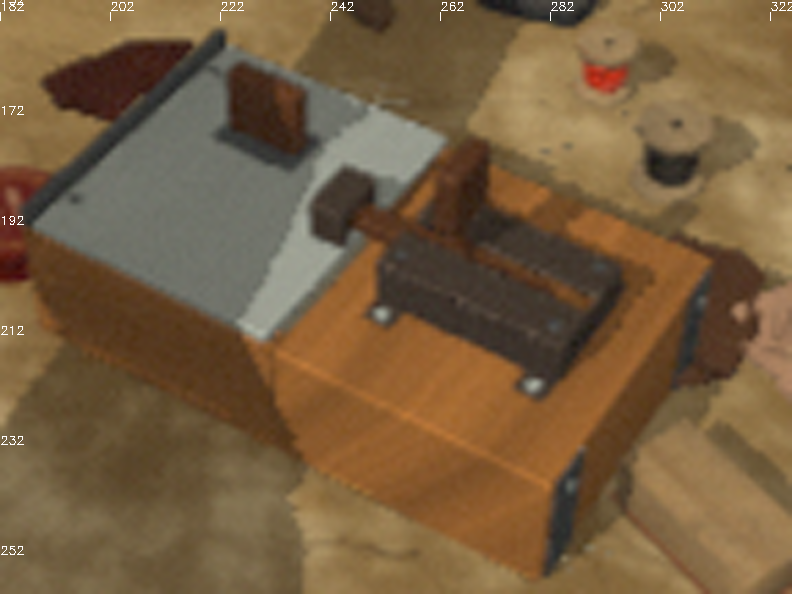

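View pics/top_crop.png

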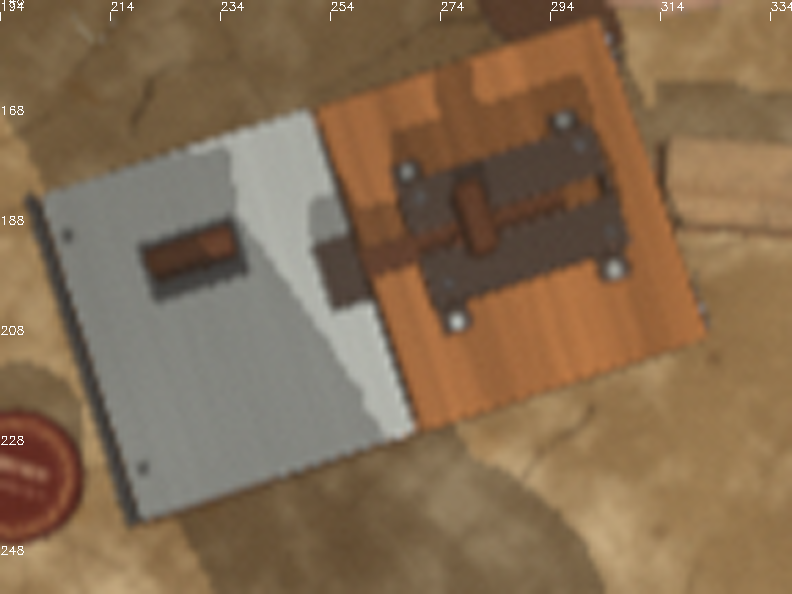

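In the crops, the handle's top face centres at about raw scene (266.7,180.5) and top (280.4,186.7). The pull block's top face is at scene (230.7,166.7) and top (228.5,193.8). I can also read the chest's top corners, so I'll triangulate from these.

```bash
cat > h.py <<'E'
import numpy as np, cv2
from rig import robot
from scipy.spatial.transform import Rotation as R
from scipy.optimize import least_squares
C={n:robot.snapshot(n) for n in("scene","top")}
def proj(n,p):
    c=C[n]; q=(np.asarray(p)-c["pose"][:3,3])@c["pose"][:3,:3]
    return np.array([c["fx"]*q[...,0]/q[...,2]+c["cx"],c["fy"]*q[...,1]/q[...,2]+c["cy"]]).T
def tri(a,b):
    r=least_squares(lambda p:np.r_[proj("scene",p)-a,proj("top",p)-b],[.6,0,.1]); return r.x,r.fun
def delta(pos,yaw_y):
    """tool-axes shift & turn to bring the TCP to pos, pointing down, tool y along world angle yaw_y (mod pi)"""
    s=robot.state(); M=R.from_rotvec(s["eef_rot"]).as_matrix(); best=None
    for k in(0,np.pi):
        y=np.array([np.cos(yaw_y+k),np.sin(yaw_y+k),0]); z=np.array([0,0,-1.])
        T=np.c_[np.cross(y,z),y,z]; rv=R.from_matrix(M.T@T).as_rotvec()
        if best is None or np.linalg.norm(rv)<np.linalg.norm(best): best=rv
    return M.T@(np.asarray(pos)-s["tcp_pos"]),best
E
python3 - <<'E'
from h import *
sc=lambda x,y:np.array([182+x/5.5,152+y/5.5]); tp=lambda x,y:np.array([194+x/5.5,148+y/5.5])
h,e=tri(sc(466,157),tp(475,213)); print("handle top",h,e)
g,e=tri(sc(268,81),tp(190,252)); print("cover block top",g,e)
# chest corners local(x,y,z): 
L=np.array([[.085,-.15,.075],[-.085,-.15,.075],[.085,.15,.075],[-.085,.15,.075]])
S=np.array([sc(712,262),sc(550,485),sc(222,35),sc(28,222)]); T=np.array([tp(600,18),tp(708,325),tp(32,195),tp(130,525)])
def W(p,L):
    c,s=np.cos(p[3]),np.sin(p[3]); return L@np.array([[c,s,0],[-s,c,0],[0,0,1]])+[p[0],p[1],p[2]]
r=least_squares(lambda p:np.r_[(proj("scene",W(p,L))-S).ravel(),(proj("top",W(p,L))-T).ravel()],[.6,0,0,0])
print("chest",r.x,np.round(r.fun,1))
inv=lambda q:W([0,0,0,-r.x[3]],np.array([q-np.r_[r.x[:3]]]))
print("local handle",inv(h),"cover",inv(g))
E
```

```text
handle top [0.56763355 0.00191271 0.15597058] [-0.00650421  0.0008301   0.00389368 -0.00531122]
cover block top [0.55750481 0.13481368 0.1207953 ] [-0.11423144  0.01236377  0.05923993 -0.0903579 ]
chest [ 5.53694448e-01  5.09412379e-02 -5.19157092e-04  2.84177070e-01] [ 1.2 -1.1  0.5  0.3  0.4  1.5 -0.6  0.2 -0.1 -1.   0.3  1.9 -1.2  0.
 -0.5 -0.2]
local handle [[-0.00036597 -0.0509702   0.15648973]] cover [[0.02717265 0.07944024 0.12131446]]
```

```bash
python3 - <<'E'
from h import *
print(delta([.5676,.0019,.256],np.pi/2+.287))
E
```

```text
(array([-5.41189503e-01, -5.03861255e-01,  3.19051624e-04]), array([-5.59504140e-04, -1.00807218e-04, -5.89710531e-01]))
```

```bash
echo '-0.045,-0.042,0,0,0,0,0.085 | -0.045,-0.042,0,0,0,0,0.085 | -0.045,-0.042,0,0,0,0,0.085 | -0.045,-0.042,0,0,0,0,0.085 | -0.045,-0.042,0,0,0,0,0.085 | -0.045,-0.042,0,0,0,0,0.085 | -0.045,-0.042,0,0,0,0,0.085 | -0.045,-0.042,0,0,0,0,0.085' > path.dat && python3 jog.py path.dat 40
echo '-0.045,-0.042,0,0,0,0,0.06 | -0.045,-0.042,0,0,0,0,0.06 | -0.045,-0.042,0,0,0,0,0.06 | -0.045,-0.042,0,0,0,0,0.06 | 0,0,0,0,0,-0.18,0.06 | 0,0,0,0,0,-0.18,0.06 | 0,0,0,0,0,-0.18,0.06 | 0,0,0,0,0,-0.05,0.06' > path.dat && python3 jog.py path.dat
python3 - <<'E'
from h import *
print(delta([.5676,.0019,.145],np.pi/2+.287),robot.state()["contact_force"],robot.state()["joint_positions"])
E
```

```text
time_s: 1.3
tcp_pos: [0.4455, 0.2145, 0.2566]
eef_rot: [0.473, 3.105, 0.001]
contact_force: [0.8, 0.6, -0.5]
gripper_width: 0.0849
grasp_force: 0.0
time_s: 2.3
tcp_pos: [0.5664, 0.002, 0.2563]
eef_rot: [-0.455, 3.108, 0.0]
contact_force: [0.2, 0.8, 0.4]
gripper_width: 0.0597
grasp_force: 0.0
(array([-0.00110344, -0.0004954 ,  0.11132261]), array([1.05230899e-04, 4.67191390e-05, 4.90547566e-04])) [-0.62956213  0.94444197  0.33597996] [-0.10155563  0.41318488  0.02221373  1.73144883 -0.01075332  0.99705183
  1.78291279]
```

```bash
echo '-0.001,0,0.05,0,0,0,0.06 | 0,0,0.035,0,0,0,0.06 | 0,0,0.026,0,0,0,0.06 | 0,0,0,0,0,0,0.06' > path.dat && python3 jog.py path.dat 60
python3 - <<'E'
from h import *
c=C["scene"]["color"]; cv2.imwrite("pics/a.png",cv2.resize(c[130:250,200:340],None,fx=5,fy=5,interpolation=2))
print(robot.state()["contact_force"])
E
```

```text
time_s: 2.9
tcp_pos: [0.5663, 0.0025, 0.1438]
eef_rot: [0.448, -3.106, -0.0]
contact_force: [0.5, 0.2, 0.0]
gripper_width: 0.0602
grasp_force: 0.0
[ 1.19029599e-01 -3.25846704e-04  5.99707996e-01]
```

View pics/a.png

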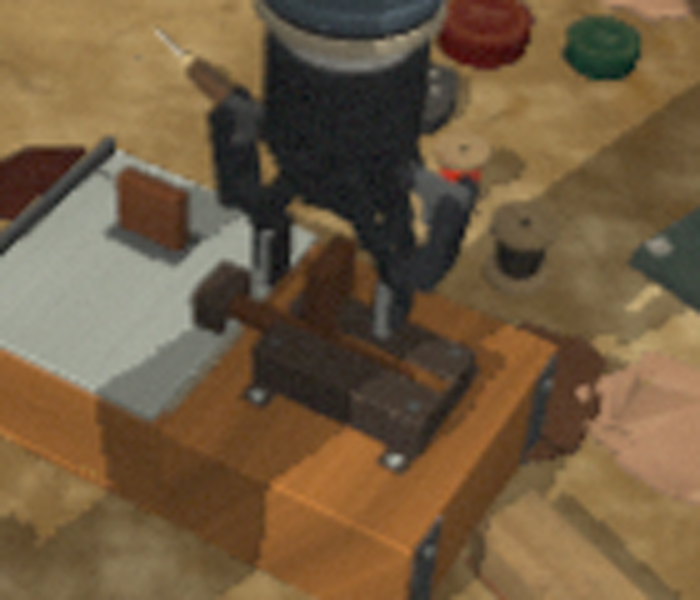

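The handle stands between the fingers: handle at about (328,275), fingertips at (262,275) and (383,320). Closing now.

```bash
echo '0,0,0,0,0,0,0.03 | 0,0,0,0,0,0,0.02 | 0,0,0,0,0,0,0.01 | 0,0,0,0,0,0,0.01 | 0,0,0,0,0,0,0.01' > path.dat && python3 jog.py path.dat 60
cat > f.py <<'E'
from h import *
s=robot.state();M=R.from_rotvec(s["eef_rot"]).as_matrix()
y=np.array([-np.sin(.287),np.cos(.287),0]);x=np.array([np.cos(.287),np.sin(.287),0])
print("drawn(rel) %.4f open-force on handle %.1f  | along x %.4f F %.1f Fz %.1f"%(-(s["tcp_pos"]-[.5676,.0019,0])@y, s["contact_force"]@y,(s["tcp_pos"]-[.5676,.0019,0])@x,s["contact_force"]@x,s["contact_force"][2]),"t",s["time_s"],"w",s["gripper_width"])
E
python3 f.py
```

```text
time_s: 3.62
tcp_pos: [0.5677, 0.0028, 0.1462]
eef_rot: [-0.45, 3.108, 0.0]
contact_force: [-2.7, 1.2, 6.4]
gripper_width: 0.0136
grasp_force: 58.3
drawn(rel) -0.0008 open-force on handle 2.1  | along x 0.0003 F -1.4 Fz 5.4 t 3.725 w 0.013592603887805135
```

```bash
export NC=1
echo '0,-0.002,0,0,0,0,0.01 | 0,0,0,0,0,0,0.01' > path.dat && python3 jog.py path.dat>/dev/null;python3 f.py
echo '0,-0.002,0,0,0,0,0.01 | 0,0,0,0,0,0,0.01' > path.dat && python3 jog.py path.dat>/dev/null;python3 f.py
```

```text
drawn(rel) 0.0075 open-force on handle 7.1  | along x 0.0004 F -0.6 Fz 7.0 t 4.6 w 0.013629299699633123
drawn(rel) 0.0085 open-force on handle 10.5  | along x 0.0004 F -1.3 Fz 8.8 t 4.85 w 0.013640075308078817
```

```bash
export NC=1
echo '0,-0.002,0,0,0,0,0.01 | 0,0,0,0,0,0,0.01' > path.dat && python3 jog.py path.dat>/dev/null;python3 f.py
```

```text
drawn(rel) 0.0095 open-force on handle 12.7  | along x 0.0004 F -2.1 Fz 9.7 t 5.1 w 0.01335710758251881
```

```bash
export NC=1
echo '0,-0.002,0,0,0,0,0.01 | 0,-0.001,0,0,0,0,0.01 | 0,0,0,0,0,0,0.01' > path.dat && python3 jog.py path.dat>/dev/null;python3 f.py
```

```text
drawn(rel) 0.0110 open-force on handle 16.5  | along x 0.0004 F -3.1 Fz 10.6 t 5.475 w 0.01314361442859292
```

```bash
export NC=1
echo '0,-0.0015,0,0,0,0,0.01 | 0,0,0,0,0,0,0.01' > path.dat && python3 jog.py path.dat>/dev/null;python3 f.py
echo '0,0.004,0,0,0,0,0.01 | 0,0.004,0,0,0,0,0.01 | 0,0.004,0,0,0,0,0.01 | 0,0.004,0,0,0,0,0.01 | 0,0,0,0,0,0,0.01' > path.dat && python3 jog.py path.dat>/dev/null;python3 f.py
```

```text
drawn(rel) 0.0118 open-force on handle 20.5  | along x 0.0004 F -2.2 Fz 12.7 t 5.725 w 0.013571441640645983
drawn(rel) 0.0022 open-force on handle -1.5  | along x 0.0003 F -1.4 Fz 6.0 t 6.35 w 0.013471439503563819
```

```bash
export NC=1
echo '0,0.004,0,0,0,0,0.01 | 0,0.003,0,0,0,0,0.01 | 0,0,0,0,0,0,0.01' > path.dat && python3 jog.py path.dat>/dev/null;python3 f.py
echo '0,0.002,0,0,0,0,0.01 | 0,0.002,0,0,0,0,0.01 | 0,0,0,0,0,0,0.01' > path.dat && python3 jog.py path.dat>/dev/null;python3 f.py
echo '0,0.002,0,0,0,0,0.01 | 0,0,0,0,0,0,0.01' > path.dat && python3 jog.py path.dat>/dev/null;python3 f.py
```

```text
drawn(rel) -0.0046 open-force on handle -1.8  | along x 0.0003 F -1.0 Fz 6.9 t 6.725 w 0.013810057668066426
drawn(rel) -0.0072 open-force on handle -6.5  | along x 0.0003 F -0.8 Fz 5.8 t 7.1 w 0.013330888344481586
drawn(rel) -0.0090 open-force on handle -5.0  | along x 0.0003 F -0.8 Fz 6.1 t 7.35 w 0.013677989325899824
```

```bash
export NC=1
echo '0,0.002,0,0,0,0,0.01 | 0,0,0,0,0,0,0.01' > path.dat && python3 jog.py path.dat>/dev/null;python3 f.py
echo '0,0.002,0,0,0,0,0.01 | 0,0,0,0,0,0,0.01' > path.dat && python3 jog.py path.dat>/dev/null;python3 f.py
```

```text
drawn(rel) -0.0109 open-force on handle -6.6  | along x 0.0003 F -0.8 Fz 6.1 t 7.6 w 0.013117871153728743
drawn(rel) -0.0119 open-force on handle -9.9  | along x 0.0003 F 0.3 Fz 3.8 t 7.85 w 0.013077990240509263
```

Stop reached at about -0.010; pushing up to 17 N or so.

```bash
export NC=1
echo '0,0.002,0,0,0,0,0.01 | 0,0.0015,0,0,0,0,0.01 | 0,0,0,0,0,0,0.01' > path.dat && python3 jog.py path.dat>/dev/null;python3 f.py
```

```text
drawn(rel) -0.0137 open-force on handle -14.8  | along x 0.0003 F -0.2 Fz 2.9 t 8.225 w 0.0132001717779871
```

```bash
export NC=1
echo '0,0.0015,0,0,0,0,0.01 | 0,0,0,0,0,0,0.01' > path.dat && python3 jog.py path.dat>/dev/null;python3 f.py
```

```text
drawn(rel) -0.0145 open-force on handle -18.1  | along x 0.0003 F 0.3 Fz 2.0 t 8.475 w 0.013429405590937278
```

```bash
export NC=1
echo '0,-0.005,0,0,0,0,0.01 | 0,-0.005,0,0,0,0,0.01 | 0,-0.005,0,0,0,0,0.01 | 0,-0.005,0,0,0,0,0.01 | 0,-0.005,0,0,0,0,0.01 | 0,-0.005,0,0,0,0,0.01 | 0,0,0,0,0,0,0.01' > path.dat && python3 jog.py path.dat>/dev/null;python3 f.py
echo '0,-0.002,0,0,0,0,0.01 | 0,0,0,0,0,0,0.01' > path.dat && python3 jog.py path.dat>/dev/null;python3 f.py
echo '0,-0.002,0,0,0,0,0.01 | 0,0,0,0,0,0,0.01' > path.dat && python3 jog.py path.dat>/dev/null;python3 f.py
```

```text
drawn(rel) 0.0082 open-force on handle 5.2  | along x 0.0004 F -1.9 Fz 9.9 t 9.35 w 0.013360838769807027
drawn(rel) 0.0097 open-force on handle 7.8  | along x 0.0004 F -2.5 Fz 9.4 t 9.6 w 0.013207847479504622
drawn(rel) 0.0107 open-force on handle 11.1  | along x 0.0004 F -2.3 Fz 11.1 t 9.85 w 0.013415534091955917
```

```bash
export NC=1
echo '0,-0.002,0,0,0,0,0.01 | 0,-0.001,0,0,0,0,0.01 | 0,0,0,0,0,0,0.01' > path.dat && python3 jog.py path.dat>/dev/null;python3 f.py
echo '0,-0.0015,0,0,0,0,0.01 | 0,0,0,0,0,0,0.01' > path.dat && python3 jog.py path.dat>/dev/null;python3 f.py
```

```text
drawn(rel) 0.0122 open-force on handle 15.1  | along x 0.0004 F -2.6 Fz 12.1 t 10.225 w 0.013549889039722254
drawn(rel) 0.0130 open-force on handle 18.0  | along x 0.0004 F -3.2 Fz 13.2 t 10.475 w 0.013484761128827339
```

```bash
export NC=1
echo '0,0.005,0,0,0,0,0.01 | 0,0.005,0,0,0,0,0.01 | 0,0.005,0,0,0,0,0.01 | 0,0.005,0,0,0,0,0.01 | 0,0.005,0,0,0,0,0.01 | 0,0.005,0,0,0,0,0.01 | 0,0.003,0,0,0,0,0.01 | 0,0,0,0,0,0,0.01' > path.dat && python3 jog.py path.dat>/dev/null;python3 f.py
echo '0,0.002,0,0,0,0,0.01 | 0,0.002,0,0,0,0,0.01 | 0,0,0,0,0,0,0.01' > path.dat && python3 jog.py path.dat>/dev/null;python3 f.py
```

```text
drawn(rel) -0.0118 open-force on handle -8.3  | along x 0.0003 F -0.1 Fz 4.5 t 11.475 w 0.013402966120791912
drawn(rel) -0.0137 open-force on handle -15.0  | along x 0.0002 F -0.5 Fz 2.1 t 11.85 w 0.013411154279999537
```

```bash
export NC=1
echo '0,0.0015,0,0,0,0,0.01 | 0,0,0,0,0,0,0.01' > path.dat && python3 jog.py path.dat>/dev/null;python3 f.py
```

```text
drawn(rel) -0.0144 open-force on handle -17.8  | along x 0.0003 F 0.8 Fz 1.7 t 12.1 w 0.01305449803616921
```

Third opening stroke.

```bash
export NC=1
echo '0,-0.005,0,0,0,0,0.01 | 0,-0.005,0,0,0,0,0.01 | 0,-0.005,0,0,0,0,0.01 | 0,-0.005,0,0,0,0,0.01 | 0,-0.005,0,0,0,0,0.01 | 0,-0.005,0,0,0,0,0.01 | 0,-0.002,0,0,0,0,0.01 | 0,0,0,0,0,0,0.01' > path.dat && python3 jog.py path.dat>/dev/null;python3 f.py
echo '0,-0.002,0,0,0,0,0.01 | 0,-0.001,0,0,0,0,0.01 | 0,0,0,0,0,0,0.01' > path.dat && python3 jog.py path.dat>/dev/null;python3 f.py
```

```text
drawn(rel) 0.0102 open-force on handle 6.7  | along x 0.0004 F -3.4 Fz 9.6 t 13.1 w 0.013311961590747684
drawn(rel) 0.0122 open-force on handle 8.8  | along x 0.0004 F -2.7 Fz 10.5 t 13.475 w 0.013482613743083776
```

```bash
export NC=1
echo '0,-0.002,0,0,0,0,0.01 | 0,-0.001,0,0,0,0,0.01 | 0,0,0,0,0,0,0.01' > path.dat && python3 jog.py path.dat>/dev/null;python3 f.py
echo '0,-0.0015,0,0,0,0,0.01 | 0,0,0,0,0,0,0.01' > path.dat && python3 jog.py path.dat>/dev/null;python3 f.py
```

```text
drawn(rel) 0.0137 open-force on handle 13.2  | along x 0.0004 F -2.4 Fz 11.9 t 13.85 w 0.013958475784612222
drawn(rel) 0.0145 open-force on handle 15.5  | along x 0.0004 F -2.5 Fz 12.7 t 14.1 w 0.013498715938117571
```

```bash
export NC=1
echo '0,-0.0015,0,0,0,0,0.01 | 0,0,0,0,0,0,0.01' > path.dat && python3 jog.py path.dat>/dev/null;python3 f.py
echo '0,0.005,0,0,0,0,0.01 | 0,0.005,0,0,0,0,0.01 | 0,0.005,0,0,0,0,0.01 | 0,0.005,0,0,0,0,0.01 | 0,0.005,0,0,0,0,0.01 | 0,0.005,0,0,0,0,0.01 | 0,0.005,0,0,0,0,0.01 | 0,0,0,0,0,0,0.01' > path.dat && python3 jog.py path.dat>/dev/null;python3 f.py
```

```text
drawn(rel) 0.0153 open-force on handle 19.2  | along x 0.0004 F -3.1 Fz 14.6 t 14.35 w 0.013386960474321623
drawn(rel) -0.0115 open-force on handle -8.4  | along x 0.0003 F -0.8 Fz 4.7 t 15.35 w 0.013652854364351364
```

```bash
export NC=1
echo '0,0.002,0,0,0,0,0.01 | 0,0.0015,0,0,0,0,0.01 | 0,0,0,0,0,0,0.01' > path.dat && python3 jog.py path.dat>/dev/null;python3 f.py
```

```text
drawn(rel) -0.0132 open-force on handle -14.0  | along x 0.0003 F 0.3 Fz 3.1 t 15.725 w 0.013206086496868894
```

```bash
export NC=1
echo '0,0.002,0,0,0,0,0.01 | 0,0,0,0,0,0,0.01' > path.dat && python3 jog.py path.dat>/dev/null;python3 f.py
echo '0,-0.005,0,0,0,0,0.01 | 0,-0.005,0,0,0,0,0.01 | 0,-0.005,0,0,0,0,0.01 | 0,-0.005,0,0,0,0,0.01 | 0,-0.005,0,0,0,0,0.01 | 0,-0.005,0,0,0,0,0.01 | 0,-0.004,0,0,0,0,0.01 | 0,0,0,0,0,0,0.01' > path.dat && python3 jog.py path.dat>/dev/null;python3 f.py
```

```text
drawn(rel) -0.0142 open-force on handle -16.8  | along x 0.0003 F -0.4 Fz 2.2 t 15.975 w 0.013322288861784087
drawn(rel) 0.0126 open-force on handle 6.3  | along x 0.0004 F -2.0 Fz 10.0 t 16.975 w 0.013578911640956638
```

```bash
export NC=1
echo '0,-0.002,0,0,0,0,0.01 | 0,-0.001,0,0,0,0,0.01 | 0,0,0,0,0,0,0.01' > path.dat && python3 jog.py path.dat>/dev/null;python3 f.py
```

```text
drawn(rel) 0.0144 open-force on handle 10.2  | along x 0.0004 F -2.6 Fz 10.8 t 17.35 w 0.013650309007455973
```

```bash
export NC=1
echo '0,-0.002,0,0,0,0,0.01 | 0,-0.001,0,0,0,0,0.01 | 0,0,0,0,0,0,0.01' > path.dat && python3 jog.py path.dat>/dev/null;python3 f.py
echo '0,-0.0015,0,0,0,0,0.01 | 0,0,0,0,0,0,0.01' > path.dat && python3 jog.py path.dat>/dev/null;python3 f.py
```

```text
drawn(rel) 0.0160 open-force on handle 14.2  | along x 0.0004 F -2.6 Fz 13.2 t 17.725 w 0.013037215362184124
drawn(rel) 0.0168 open-force on handle 16.4  | along x 0.0004 F -3.4 Fz 13.0 t 17.975 w 0.013529129093821313
```

Fourth opening has stopped; finish it to about 19 N and push back again.

```bash
export NC=1
echo '0,-0.0015,0,0,0,0,0.01 | 0,0,0,0,0,0,0.01' > path.dat && python3 jog.py path.dat>/dev/null;python3 f.py
echo '0,0.005,0,0,0,0,0.01 | 0,0.005,0,0,0,0,0.01 | 0,0.005,0,0,0,0,0.01 | 0,0.005,0,0,0,0,0.01 | 0,0.005,0,0,0,0,0.01 | 0,0.005,0,0,0,0,0.01 | 0,0.005,0,0,0,0,0.01 | 0,0,0,0,0,0,0.01' > path.dat && python3 jog.py path.dat>/dev/null;python3 f.py
```

```text
drawn(rel) 0.0175 open-force on handle 19.0  | along x 0.0004 F -4.9 Fz 13.6 t 18.225 w 0.013153612153800617
drawn(rel) -0.0096 open-force on handle -6.4  | along x 0.0003 F -0.9 Fz 5.8 t 19.225 w 0.013209969090512088
```

```bash
export NC=1
echo '0,0.002,0,0,0,0,0.01 | 0,0.002,0,0,0,0,0.01 | 0,0.001,0,0,0,0,0.01 | 0,0,0,0,0,0,0.01' > path.dat && python3 jog.py path.dat>/dev/null;python3 f.py
```

```text
drawn(rel) -0.0138 open-force on handle -7.9  | along x 0.0003 F -0.0 Fz 4.9 t 19.725 w 0.01333842118777261
```

```bash
export NC=1
echo '0,0.002,0,0,0,0,0.01 | 0,0.001,0,0,0,0,0.01 | 0,0,0,0,0,0,0.01' > path.dat && python3 jog.py path.dat>/dev/null;python3 f.py
```

```text
drawn(rel) -0.0153 open-force on handle -13.9  | along x 0.0003 F -0.2 Fz 3.2 t 20.1 w 0.013369648135967764
```

```bash
export NC=1
echo '0,0.0015,0,0,0,0,0.01 | 0,0,0,0,0,0,0.01' > path.dat && python3 jog.py path.dat>/dev/null;python3 f.py
```

```text
drawn(rel) -0.0161 open-force on handle -15.6  | along x 0.0003 F 1.4 Fz 3.4 t 20.35 w 0.013453385704170002
```

```bash
export NC=1
echo '0,-0.005,0,0,0,0,0.01 | 0,-0.005,0,0,0,0,0.01 | 0,-0.005,0,0,0,0,0.01 | 0,-0.005,0,0,0,0,0.01 | 0,-0.005,0,0,0,0,0.01 | 0,-0.005,0,0,0,0,0.01 | 0,-0.005,0,0,0,0,0.01 | 0,0,0,0,0,0,0.01' > path.dat && python3 jog.py path.dat>/dev/null;python3 f.py
echo '0,-0.002,0,0,0,0,0.01 | 0,-0.001,0,0,0,0,0.01 | 0,0,0,0,0,0,0.01' > path.dat && python3 jog.py path.dat>/dev/null;python3 f.py
```

```text
drawn(rel) 0.0139 open-force on handle 0.9  | along x 0.0004 F -0.3 Fz 7.9 t 21.35 w 0.013682881743827462
drawn(rel) 0.0165 open-force on handle 2.4  | along x 0.0004 F -1.0 Fz 7.2 t 21.725 w 0.013876121207727733
```

It runs freely. Draw it back.

```bash
export NC=1
echo '0,-0.003,0,0,0,0,0.01 | 0,-0.003,0,0,0,0,0.01 | 0,0,0,0,0,0,0.01' > path.dat && python3 jog.py path.dat>/dev/null;python3 f.py
echo '0,-0.004,0,0,0,0,0.01 | 0,-0.004,0,0,0,0,0.01 | 0,-0.004,0,0,0,0,0.01 | 0,-0.004,0,0,0,0,0.01 | 0,0,0,0,0,0,0.01' > path.dat && python3 jog.py path.dat>/dev/null;python3 f.py
```

```text
drawn(rel) 0.0227 open-force on handle 1.6  | along x 0.0004 F -1.1 Fz 8.5 t 22.1 w 0.013169588113509337
drawn(rel) 0.0388 open-force on handle 1.5  | along x 0.0004 F -1.2 Fz 8.2 t 22.725 w 0.013382214489624738
```

```bash
export NC=1
echo '0,-0.002,0,0,0,0,0.01 | 0,-0.002,0,0,0,0,0.01 | 0,0,0,0,0,0,0.01' > path.dat && python3 jog.py path.dat>/dev/null;python3 f.py
echo '0,-0.002,0,0,0,0,0.01 | 0,0,0,0,0,0,0.01' > path.dat && python3 jog.py path.dat>/dev/null;python3 f.py
```

```text
drawn(rel) 0.0426 open-force on handle 2.3  | along x 0.0004 F -1.8 Fz 6.5 t 23.1 w 0.01338623212450452
drawn(rel) 0.0445 open-force on handle 1.7  | along x 0.0004 F -0.3 Fz 7.4 t 23.35 w 0.013444705609090408
```

```bash
export NC=1
echo '0,-0.002,0,0,0,0,0.01 | 0,0,0,0,0,0,0.01' > path.dat && python3 jog.py path.dat>/dev/null;python3 f.py
echo '0,-0.002,0,0,0,0,0.01 | 0,0,0,0,0,0,0.01' > path.dat && python3 jog.py path.dat>/dev/null;python3 f.py
```

```text
drawn(rel) 0.0460 open-force on handle 4.2  | along x 0.0004 F -1.8 Fz 8.3 t 23.6 w 0.013525788206477977
drawn(rel) 0.0469 open-force on handle 6.3  | along x 0.0005 F -2.3 Fz 10.2 t 23.85 w 0.013202346148785637
```

```bash
export NC=1
echo '0,-0.002,0,0,0,0,0.01 | 0,0,0,0,0,0,0.01' > path.dat && python3 jog.py path.dat>/dev/null;python3 f.py
```

```text
drawn(rel) 0.0479 open-force on handle 10.8  | along x 0.0005 F -3.1 Fz 10.9 t 24.1 w 0.013361355002264179
```

```bash
export NC=1
echo '0,0.003,0,0,0,0,0.01 | 0,0.001,0,0,0,0,0.01 | 0,0,0,0,0,0,0.04 | 0,0,0,0,0,0,0.05 | 0,0,0,0,0,0,0.05' > path.dat && python3 jog.py path.dat;python3 f.py
echo '0,0,-0.05,0,0,0,0.05 | 0,0,-0.04,0,0,0,0.05 | 0,0,0,0,0,0,0.05' > path.dat && python3 jog.py path.dat;python3 - <<'E'
from h import *
print(delta([.5575,.1348,.118],.287))
E
```

```text
time_s: 24.72
tcp_pos: [0.5808, -0.0433, 0.1452]
eef_rot: [0.449, -3.109, 0.0]
contact_force: [0.5, -0.9, -0.7]
gripper_width: 0.0506
grasp_force: 0.0
drawn(rel) 0.0471 open-force on handle -1.0  | along x -0.0002 F 0.3 Fz -0.7 t 24.725 w 0.05059451544762243
time_s: 25.1
tcp_pos: [0.5824, -0.0434, 0.2384]
eef_rot: [-0.448, 3.104, -0.002]
contact_force: [0.9, 0.6, -0.4]
gripper_width: 0.0499
grasp_force: 0.0
(array([-0.02582495,  0.17816888,  0.12020006]), array([0.00289419, 0.00571038, 1.57049625]))
```

```bash
export NC=1
echo '-0.0086,0.0594,0,0,0,0,0.05 | -0.0086,0.0594,0,0,0,0,0.05 | -0.0086,0.0594,0,0,0,0,0.05 | 0,0,0,0,0,0.18,0.05 | 0,0,0,0,0,0.18,0.05 | 0,0,0,0,0,0.18,0.05 | 0,0,0,0,0,0.18,0.05 | 0,0,0,0,0,0.18,0.05' > path.dat && python3 jog.py path.dat>/dev/null
echo '0,0,0.03,0,0,0.18,0.05 | 0,0,0.03,0,0,0.18,0.05 | 0,0,0,0,0,0.18,0.05 | 0,0,0,0,0,0.13,0.05 | 0,0,0,0,0,0,0.05' > path.dat && python3 jog.py path.dat
unset NC; python3 - <<'E'
from h import *
print(delta([.5575,.1348,.118],.287))
a=C["scene"]["color"][140:260,190:330];b=C["top"]["color"][140:260,190:330]
cv2.imwrite("pics/b.png",cv2.resize(np.hstack([a,b]),(800,343),interpolation=2))
E
```

```text
time_s: 26.72
tcp_pos: [0.5546, 0.135, 0.1743]
eef_rot: [-1.878, -2.518, 0.003]
contact_force: [0.3, 0.3, -0.4]
gripper_width: 0.0501
grasp_force: 0.0
(array([-0.00098353,  0.00254105,  0.05675664]), array([-0.00086728,  0.00035545,  0.00406349]))
```

View pics/b.png

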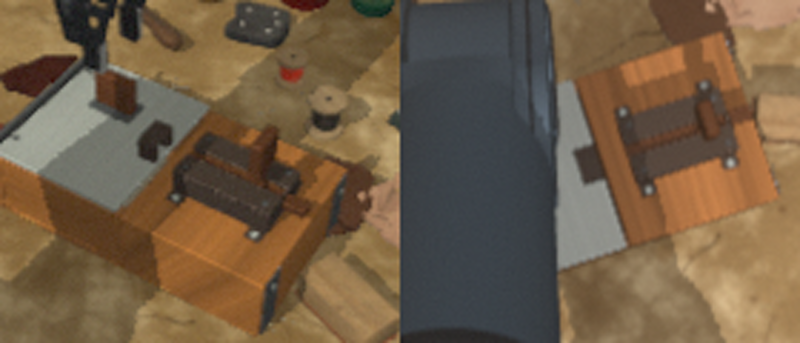

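```bash
echo '-0.001,0.0025,0.022,0,0,0,0.05 | 0,0,0,0,0,0,0.05' > path.dat && python3 jog.py path.dat|head -3
python3 - <<'E'
from h import *
p=robot.state()["tcp_pos"]; x=np.array([np.cos(.287),np.sin(.287),0])
for d in(-.025,.025): print(proj("scene",p+d*x-[0,0,.022])) 
a=C["scene"]["color"][110:230,180:320].copy()
cv2.imwrite("pics/c.png",cv2.resize(a,None,fx=5,fy=5,interpolation=2))
E
```

```text
time_s: 27.08
tcp_pos: [0.5569, 0.1346, 0.1521]
eef_rot: [-1.877, -2.518, 0.003]
[225.34584399 168.68922459]
[235.71687971 158.94750447]
```

View pics/c.png

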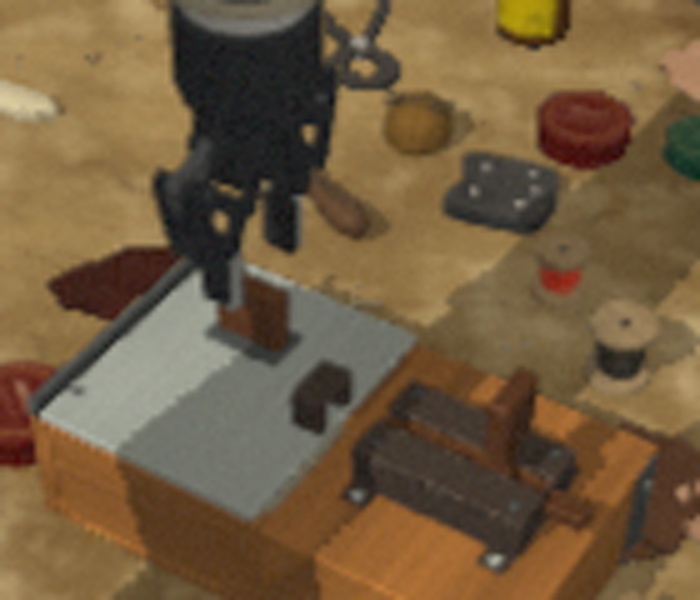

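The front finger (222,295) and back finger (285,235) straddle the pull block (255,290). Going down, then gripping.

```bash
export NC=1
echo '0,0,0.02,0,0,0,0.05 | 0,0,0.014,0,0,0,0.05 | 0,0,0,0,0,0,0.05' > path.dat && python3 jog.py path.dat;python3 f.py
echo '0,0,0,0,0,0,0.01 | 0,0,0,0,0,0,0.01 | 0,0,0,0,0,0,0.01 | 0,0,0,0,0,0,0.01' > path.dat && python3 jog.py path.dat;python3 f.py
```

```text
time_s: 27.55
tcp_pos: [0.5573, 0.1348, 0.1187]
eef_rot: [-1.879, -2.517, 0.002]
contact_force: [0.0, -0.7, -0.2]
gripper_width: 0.0498
grasp_force: 0.0
drawn(rel) -0.1304 open-force on handle -0.7  | along x 0.0277 F -0.2 Fz -0.2 t 27.55 w 0.04976801492621052
time_s: 28.05
tcp_pos: [0.5582, 0.1349, 0.12]
eef_rot: [1.879, 2.517, 0.002]
contact_force: [0.3, 0.0, 6.0]
gripper_width: 0.0131
grasp_force: 59.1
drawn(rel) -0.1303 open-force on handle -0.0  | along x 0.0287 F 0.3 Fz 6.0 t 28.05 w 0.013126392261909892
```

```bash
export NC=1
echo '0,-0.005,0,0,0,0,0.01 | 0,-0.01,0,0,0,0,0.01 | 0,-0.01,0,0,0,0,0.01 | 0,0,0,0,0,0,0.01' > path.dat && python3 jog.py path.dat>/dev/null;python3 f.py
echo '0,-0.012,0,0,0,0,0.01 | 0,-0.012,0,0,0,0,0.01 | 0,-0.012,0,0,0,0,0.01 | 0,-0.012,0,0,0,0,0.01 | 0,0,0,0,0,0,0.01' > path.dat && python3 jog.py path.dat>/dev/null;python3 f.py
```

```text
drawn(rel) -0.1302 open-force on handle -0.6  | along x 0.0023 F -2.5 Fz 10.4 t 28.55 w 0.01298074367906093
drawn(rel) -0.1301 open-force on handle -0.3  | along x -0.0460 F -1.8 Fz 11.7 t 29.175 w 0.01295280384714342
```

```bash
export NC=1
echo '0,-0.01,0,0,0,0,0.01 | 0,-0.01,0,0,0,0,0.01 | 0,-0.008,0,0,0,0,0.01 | 0,0,0,0,0,0,0.01' > path.dat && python3 jog.py path.dat>/dev/null;python3 f.py
echo '0,-0.004,0,0,0,0,0.01 | 0,-0.003,0,0,0,0,0.01 | 0,0,0,0,0,0,0.01' > path.dat && python3 jog.py path.dat>/dev/null;python3 f.py
echo '0,-0.002,0,0,0,0,0.01 | 0,0,0,0,0,0,0.01' > path.dat && python3 jog.py path.dat>/dev/null;python3 f.py
```

```text
drawn(rel) -0.1300 open-force on handle 0.0  | along x -0.0736 F -2.4 Fz 13.1 t 29.675 w 0.012974807425619048
drawn(rel) -0.1300 open-force on handle -0.4  | along x -0.0797 F 0.8 Fz 10.6 t 30.05 w 0.012949895815380847
drawn(rel) -0.1300 open-force on handle -1.7  | along x -0.0814 F 2.2 Fz 8.7 t 30.3 w 0.01319428862051213
```

```bash
export NC=1
echo '0,-0.003,0,0,0,0,0.01 | 0,0,0,0,0,0,0.01' > path.dat && python3 jog.py path.dat>/dev/null;python3 f.py
echo '0,-0.003,0,0,0,0,0.01 | 0,0,0,0,0,0,0.01' > path.dat && python3 jog.py path.dat>/dev/null;python3 f.py
```

```text
drawn(rel) -0.1300 open-force on handle -0.2  | along x -0.0815 F 12.6 Fz -3.5 t 30.55 w 0.013018963642909285
drawn(rel) -0.1300 open-force on handle -1.1  | along x -0.0816 F 23.7 Fz -14.8 t 30.8 w 0.012929070718583062
```

Hard stop at 0.110: fully open. Relax, release, lift and look.

```bash
echo '0,0.005,0,0,0,0,0.01 | 0,0,0,0,0,0,0.01 | 0,0,0,0,0,0,0.03 | 0,0,0,0,0,0,0.05 | 0,0,0,0,0,0,0.05 | 0,0,-0.03,0,0,0,0.05 | 0,0,-0.04,0,0,0,0.05 | 0,0,-0.04,0,0,0,0.05' > path.dat && python3 jog.py path.dat
echo '0,0,-0.05,0,0,0,0.05 | 0.06,0,0,0,0,0,0.05 | 0.06,0,0,0,0,0,0.05 | 0.06,0,0,0,0,0,0.05 | 0.06,0,0,0,0,0,0.05 | 0,0,0,0,0,0,0.05 | 0,0,0,0,0,0,0.05' > path.dat && python3 jog.py path.dat
python3 - <<'E'
from h import *
a=C["scene"]["color"][130:270,160:340];b=C["top"]["color"][130:270,170:350]
cv2.imwrite("pics/d.png",cv2.resize(np.vstack([a,b])[:,:],(386,600),interpolation=2))
E
```

```text
time_s: 31.8
tcp_pos: [0.4508, 0.1031, 0.2302]
eef_rot: [-1.88, -2.517, 0.002]
contact_force: [0.3, 0.8, -0.5]
gripper_width: 0.0499
grasp_force: 0.0
time_s: 32.67
tcp_pos: [0.383, 0.3329, 0.2789]
eef_rot: [1.879, 2.517, -0.002]
contact_force: [0.5, -0.5, -0.6]
gripper_width: 0.0498
grasp_force: 0.0
```

View pics/d.png

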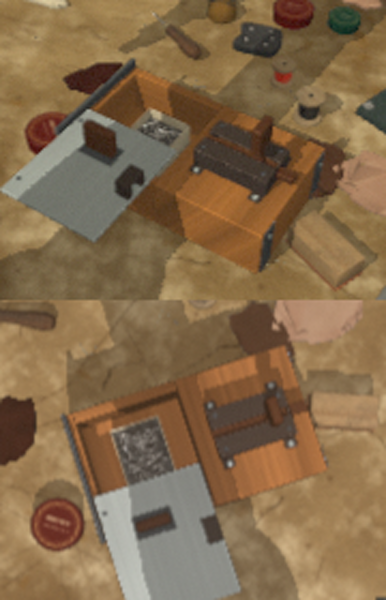

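The cover stands fully open with the nails exposed at (160,130) and (140,450). The bolt is at its far end with the handle upright, and the sanding block and tin look undisturbed. Handing in.

```bash
python3 -c "
from rig import robot
print(robot.finish_job())"
```

```text
the job is handed in; nothing more can be done
None
```

The bolt came free after four stopped openings and is drawn fully back with the handle unbent (peak about 20 N); the cover is pulled to its stop at about 0.11 m, the gripper is clear, and the job was handed in at about 33 s, though no verdict came back.

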